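Slide the candle box open and set the tea light in its dish

ROBOT

A 6-joint arm with a two-finger parallel gripper is mounted at the origin on a cart in front of the work surface, level with it; the furniture and walls round the work are solid. World frame = base frame: x ahead of the robot, y to its left, z up, the work surface at z = 0. Lengths are in mm, angles in rad, forces in N, time in s.
With the tool pointing down it reaches from about 350 to 975 mm from the base axis. Payload 17.4 kg.
Tool frame: the origin (TCP) lies at the very end of the fingers, on their centre line; the grasp point (between the pads) lies 19 mm behind it (bot.grip_depth is the distance from the TCP to the grasp point, in mm); z points along the fingers, y is the line along which they close (so a half turn about z gives the same grasp; the last joint's range is limited). The gripper opens to 85 mm and grips with 20 to 120 N. Pads are 22 mm wide; open, the fingers measure 114 mm over their backs; the gripper's body (76 mm by 85 mm) begins 54 mm behind the grasp point. The pads swing forward as they close: fully open they stand 13 mm farther back than shut.
Start: joints at [-1.169, 0.116, 1.442, -0, 1.584, -0.038], TCP at [287.379, -610.775, 231.303] pointing down, gripper open.
Joint ranges: [-2.83, 2.83], [-0.83, 2.19], [0.07, 2.5], [-1.14, 4.28], [0.01, 3], [-2.97, 2.97]. Speed limits (rad/s): [1.89, 1.89, 2.22, 3.14, 3.14, 3.14].

INTERFACE

Orientations are given as a unit quaternion [x, y, z, w].
In Python, from rig import bot, grab_frame gives the robot as it stands. The module is installed in compiled form; this text tells all that it offers.
- The arm moves only by the tool step_arm, never from a script. Its argument "deltas" is a list of rows, each a list of 3 entries, a list of its own where there are three numbers: the shift along the tool's x, y, z in units of 60 mm (1.0 is 60 mm), then the turn, a rotation vector about the tool's x, y, z in rad, then the finger opening in mm, from 0 to 85.4. A call has 1 to 5 rows; each row is the pose to reach, as a shift and turn from the pose commanded when the call began, along the tool's axes at that moment; what a row does not reach only later rows make up. A row lasts 1/8 s, in which the tool goes at most 62.5 mm and 10.7 degrees, less where a joint would pass 70% of its speed; a pose out of reach is approached as far as the arm can. A call with a gripper value outside its range is refused whole. The fingers move at their own pace and stop on an object; the grip force is fixed at half the most. Time passes only in rows, so rows that repeat a pose let the fingers close. It gives the time, the measured TCP pose, the force, the opening and the grip force at its end, in the units of the state.
- bot.get_state(): the state, without advancing time (a new reading comes with each control period).
- grab_frame(name): name is "scene" or "top"; returns a dict with "image" (400x640x3 uint8, red, green, blue), "depth" (400x640 float32, mm along the optical axis (not along the pixel's ray), 0 where there is no reading), "fx", "fy", "cx", "cy" (pixels), "world_from_camera" (4x4, takes a point from camera to world coordinates). Camera axes: x right, y down, z forward; pixel columns grow to the right and rows downward; lengths in mm; the calibration is good to about 2 mm. A picture is of the moment at which its call begins.
- bot.hand_in(): hands the job in; it is judged then, once.
The state is a dict: "clock": time; "joints": joint angles; "qvel": joint speeds; "tau": joint torques, N m; "position": TCP position; "tool_rot": TCP orientation; "wrist_force": force on the tool from outside, world axes, zero at the start; "torque": the same for the moment, N m; "grip_width": opening from 0.0 (shut) to 1.0 (fully open); "grip_force": force on a finger pad.
Only numpy, scipy, OpenCV 4.12 (cv2) and the standard library are available. Lean on these libraries where they do the work, as an engineer would, in place of code of your own. Each camera call takes 0.05 s, during which the arm holds its last target. There are 200 camera calls.

TASK

Open the wooden candle box by pressing lightly on top of its flat lid and dragging the lid back out of the front of the box until it is fully open, without forcing the thin lid. Then take the tea light out and set it down upright in the middle of the brass dish, leaving the other things where they are.

Things in the scene. Friction and masses are not known exactly. Their poses are not given: they have to be found in the camera images.
- candle_box: Low wooden box with a paler sliding lid, 160 (x) x 146 (y) mm, fixed, turned up to 0.25 rad. Origin: centre of its underside; z up, -x is its front (towards the robot). Walls 8 mm thick; side walls slope from 52 mm high at the back to 43 mm at the front; back wall 52.5 mm, front wall 28 mm high, under the lid. Inside 144 x 130 mm (122 mm between the lid's runners), floor 16 mm above the worktop.
- lid_pad (a point): Middle of the dark ribbed patch (34 x 90 mm) on the flat, handleless lid (148 x 128 x 6 mm), 20 mm behind the box's centre when closed; slides with the lid. Press here. Its z is the height of the lid's top if level with the side walls (49 mm when closed); really the lid lies 0 to 7 mm lower, differently each time and not measured, and gives up to 2 mm when pressed (9 N per mm, then hard).
- lid (a joint): How far the lid has slid out of the box's front (its -x), in m: 0 closed, 0.105 fully open at its stop; starts at 0 to 0.006. The lid slopes down to the front by 0.06 rad, so it sinks 6 mm on its way. About 5 N along the slide move it, more when fast; it stays where it is left. Finger friction varies: some 10 to 20 N of downward pressure drags it. Over 30 N on the lid or box breaks it.
- tea_light: Round tea light in a metal cup, 38 mm across, 15 mm high, 20 g, standing loose on the box's floor (16 mm above the worktop) under the lid, 10 to 28 mm behind the box's centre and up to 15 mm to the side. Origin: centre of its underside, z up.
- brass_dish: Round brass-brown dish, 110 mm across, rim 18 mm high, 0.3 kg, loose on the worktop. Origin: centre of its underside. Its hollow slopes to the middle; a tea light set in the middle comes to rest with its underside about 8 mm above the dish's underside.
- matchbox: Red matchbox, 36 x 53 x 14 mm, bystander. Origin: centre of its underside.
- spice_jar: Spice jar with a green cap, 44 mm across, 100 mm high, bystander. Origin: centre of its underside.
- mug: Small black and white striped mug, 65 x 88 x 50 mm high, bystander. Origin: centre of its underside.
- shaker: Glass shaker with a grey top, 44 mm across, 90 mm high, bystander. Origin: centre of its underside.
Not all that is in view belongs to the job. There is more than one size of the candle_box; the job needs the larger. What is shaped like the brass_dish but orange is not meant.

How it is judged (in metres and radians):
On the way, in this order (a step that is already met when the one before it is completed fails the run):
1. the lid is drawn fully open (within 9 mm of its stop) (value of joint lid above 0.096 m), for 0.2 s.
2. the tea light is lifted clear of the box (z of tea_light in the frame of candle_box above 0.055 m), for 0.1 s.
At the end, for the whole second after the job is handed in: The lid is open by more than 92 mm of its 105, the tea light stands upright (within 0.15 rad) and at rest in the brass dish, within 15 mm of its middle and its underside less than 15 mm above the dish's, and the dish stands level (value of joint lid above 0.092 m and horizontal distance between tea_light and brass_dish below 0.015 m and z of tea_light in the frame of brass_dish below 0.015 m and angle between tea_light's own z axis and vertical below 0.15 rad and angle between brass_dish's own z axis and vertical below 0.1 rad and linear speed of tea_light below 0.02 m/s); the robot touches nothing.
It fails at once if the box or its lid is pressed or pushed with more than 30 N (contact force between anything else and candle_box above 30 N).
It fails at once if a bystander (matchbox, spice jar, mug, shaker) is moved by more than 25 mm (distance of any of matchbox, spice_jar, mug, shaker from where it was at the start of the episode above 0.025 m).
It also fails if it takes over 67 s, if anything falls off the work surface, if the arm or the gripper's body presses on something with over 40 N, if the wrist force passes 120 N, or if a joint passes its speed limit or range.

## Working session

There is one attempt and no reset: what is moved stays moved. The work goes in short steps, Python scripts to look and compute and a tool call to move; the robot and the scene stay as the last step left them, time stands still between calls to the robot, and variables do not carry over. Pictures are saved under pics/ and viewed, at most 10 in all, crops included, and the job is handed in when it is done.

Besides the shell and the picture viewer there is one more tool, called as name([rows], argument=value, ...), one row to a line, values as JSON. step_arm: Moves the arm, as the interface text tells. Its arguments: {"type":"object","properties":{"deltas":{"type":"array","items":{"type":"array"}}},"required":["deltas"]}

```bash
mkdir -p pics; python3 - <<'E'
from rig import bot, grab_frame
import cv2,pickle
for n in("scene","top"):
    f=grab_frame(n); pickle.dump(f,open(n+'.pkl','wb')); cv2.imwrite(f'pics/{n}0.png',f['image'][:,:,::-1])
    print(n,f['fx'],f['cx'],f['cy'],f['world_from_camera'].round(3).tolist())
s=bot.get_state();print(s)
E
```

```text
scene 493.370134701311 317.4684013710072 202.952930778921 [[-0.778, -0.388, 0.495, -218.438], [-0.628, 0.507, -0.59, 704.171], [-0.022, -0.77, -0.638, 980.291], [0.0, 0.0, 0.0, 1.0]]
top 418.9674651896657 319.64719162985375 207.03364845015588 [[-0.005, -0.995, 0.1, 390.119], [-1.0, 0.005, -0.0, -132.525], [-0.0, -0.1, -0.995, 1135.728], [0.0, 0.0, 0.0, 1.0]]
{'clock': 0.1, 'joints': array([-1.16878396e+00,  1.16450984e-01,  1.44220948e+00,  4.57924269e-05,
        1.58396622e+00, -3.78084316e-02]), 'qvel': array([-0.00033626, -0.00077605, -0.00288132, -0.00097584,  0.00123258,
       -0.00210687]), 'tau': array([ 3.96873380e-03, -7.33662701e+01, -6.33789110e+01,  2.41215423e-05,
        5.25211493e-03,  1.04150246e-05]), 'position': array([ 287.33451814, -610.60903831,  230.62040235]), 'tool_rot': array([ 9.75916806e-01,  2.18142432e-01, -7.11141028e-05, -5.12612209e-04]), 'wrist_force': array([-1.20376438,  0.38930966,  0.40784312]), 'torque': array([-0.05162215,  0.00149759,  0.0237592 ]), 'grip_force': 0.0, 'grip_width': 1.0001779904455812}
```

View pics/scene0.png

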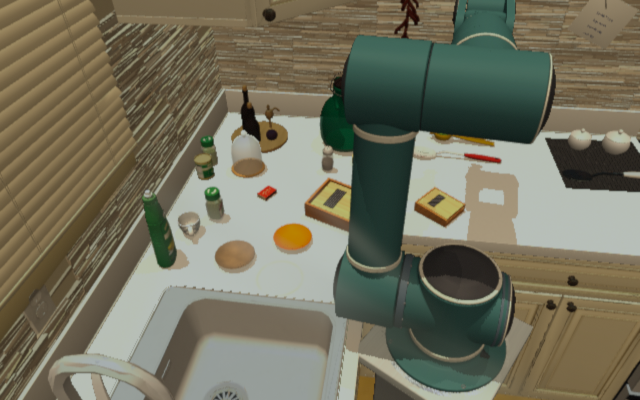

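View pics/top0.png

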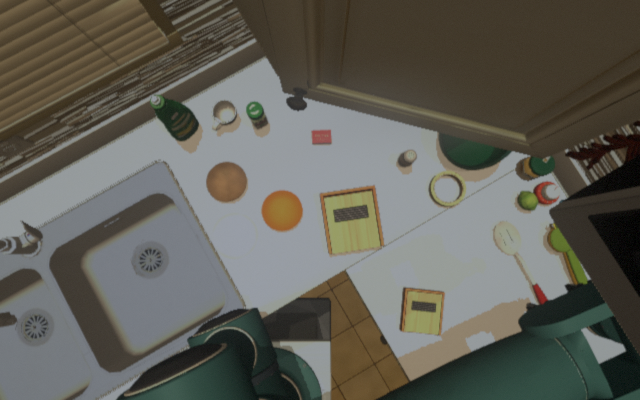

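The scene view shows two yellow-lidded boxes, the larger at (333,202) and the smaller at (440,206), plus a brown dish at (235,255) and an orange one at (293,237). In the top view these are the larger box at (352,220), the smaller box at (422,311), the brown dish at (227,182) and the orange dish at (282,211). The things that could be confused are the two boxes and the two dishes. By the description I choose the box at (352,220) and the dish at (227,182), both in the top view.

```bash
cat > h.py <<'E'
import numpy as np,cv2,pickle
from rig import bot,grab_frame
def ray(f,px,z):
    px=np.atleast_2d(px).astype(float);M=f['world_from_camera']
    d=np.c_[(px[:,0]-f['cx'])/f['fx'],(px[:,1]-f['cy'])/f['fy'],np.ones(len(px))]@M[:3,:3].T
    return M[:3,3]+d*((z-M[2,3])/d[:,2])[:,None]
def blob(m,at):
    n,l,s,c=cv2.connectedComponentsWithStats(m.astype(np.uint8));k=l[at[1],at[0]];return (l==k).astype(np.uint8),s[k],c[k]
def cnt(m): return max(cv2.findContours(m,cv2.RETR_EXTERNAL,cv2.CHAIN_APPROX_NONE)[0],key=cv2.contourArea)[:,0]
E
python3 - <<'E'
from h import *
f=pickle.load(open('top.pkl','rb'));im=f['image'];hsv=cv2.cvtColor(im,cv2.COLOR_RGB2HSV)
for at in [(352,240),(227,182),(282,211),(422,325)]: print(at,hsv[at[1],at[0]],im[at[1],at[0]])
sat=hsv[...,1]>70
for name,at,z in[('box',(352,240),45),('small',(422,325),40),('dish',(227,182),18),('orange',(282,211),18)]:
    m,s,c=blob(sat,at);P=ray(f,cnt(m),z)[:,:2].astype(np.float32)
    r=cv2.minAreaRect(P);print(name,s,r,cv2.boxPoints(r).round().tolist(),cv2.minEnclosingCircle(P))
    if name=='dish':print(cv2.fitEllipse(P))
# pad
roi=np.zeros(sat.shape,bool);roi[200:226,330:374]=1
m=(im.max(2)<110)&roi;m,s,c=blob(m,(350,214));print('pad',s,c,cv2.minAreaRect(ray(f,cnt(m),46)[:,:2].astype(np.float32)))
D=f['depth'];M=f['world_from_camera']
for p in [(352,240),(345,200),(350,214),(227,182),(282,300)]:
    d=np.median(D[p[1]-2:p[1]+3,p[0]-2:p[0]+3]);print(p,d,(M@[(p[0]-f['cx'])/f['fx']*d,(p[1]-f['cy'])/f['fy']*d,d,1]).round(1))
cv2.imwrite('pics/crop.png',cv2.resize(im[130:270,190:400,::-1],None,fx=3.6,fy=3.6,interpolation=cv2.INTER_CUBIC))
E
```

```text
(352, 240) [ 29  95 151] [151 150  95]
(227, 182) [ 15 121 131] [131 101  69]
(282, 211) [ 21 161 150] [150 121  55]
(422, 325) [ 32  95 153] [149 153  96]
box [ 320  186   64   69 3054] ((467.2385559082031, -216.11505126953125), (162.2390899658203, 145.65481567382812), 8.251450538635254) [[377.0, -156.0], [397.0, -300.0], [558.0, -277.0], [537.0, -132.0]] ((467.4546813964844, -216.1984405517578), 106.17264556884766)
small [ 400  288   45   47 1577] ((231.53958129882812, -393.94482421875), (105.35856628417969, 110.52169799804688), 83.32955932617188) [[171.0, -440.0], [280.0, -453.0], [293.0, -348.0], [183.0, -335.0]] ((232.0984649658203, -394.14935302734375), 73.11602783203125)
dish [ 207  162   40   40 1231] ((572.9415283203125, 118.80950927734375), (104.8463363647461, 104.49530029296875), 45.5191535949707) [[499.0, 118.0], [573.0, 45.0], [647.0, 120.0], [572.0, 193.0]] ((572.963623046875, 118.72271728515625), 54.159400939941406)
((572.71533203125, 118.6549301147461), (104.35092163085938, 105.75089263916016), 137.09889221191406)
orange [ 262  191   41   41 1327] ((493.01055908203125, -31.892871856689453), (107.30949401855469, 107.68122100830078), 89.97808074951172) [[439.0, -86.0], [547.0, -86.0], [547.0, 22.0], [439.0, 22.0]] ((494.27642822265625, -31.214479446411133), 55.50245666503906)
pad [333 205  36  17 433] [350.6812933  213.07852194] ((483.9453125, -213.53671264648438), (33.1306266784668, 89.13694763183594), 8.274035453796387)
(352, 240) 1094.119 [ 413.9 -217.    38.5    1. ]
(345, 200) 1097.3013 [ 518.3 -199.3   45.8    1. ]
(350, 214) 1096.2734 [ 481.7 -212.2   43.2    1. ]
(227, 182) 1145.3683 [574.4 120.1   3.1   1. ]
(282, 300) 1115.9347 [256.3 -31.5   0.6   1. ]
```

View pics/crop.png

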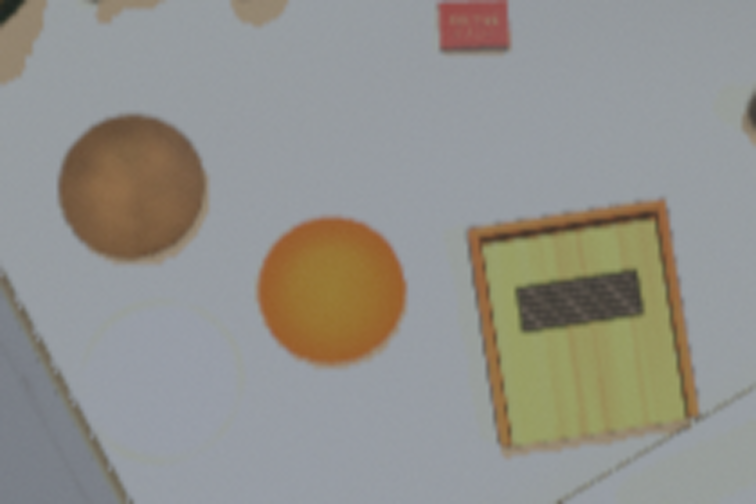

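The crop shows the larger box at (585,325) with its dark ribbed pad at (580,300), and the brown dish at (133,188). The orange dish at (332,290) is a decoy. The measured sizes agree with those given: box 162x146 mm, pad 33x89 mm, dish about 108 mm. The choice holds.

```bash
cat >> h.py <<'E'
from scipy.spatial.transform import Rotation as R
def delta(p,yaw):
    s=bot.get_state();r=R.from_quat(s['tool_rot']);g=R.from_euler('z',yaw)*R.from_quat([1,0,0,0])
    print('units',(r.inv().apply(np.array(p)-s['position'])/60).round(3),'turn',(r.inv()*g).as_rotvec().round(4),s['position'].round(1),s['wrist_force'].round(1),s['clock'])
E
python3 -c "
from h import *
delta([484,-213.5,120],.144)"
```

```text
units [ 5.784 -4.591  1.849] turn [-1.000e-03  1.000e-04  2.958e-01] [ 287.3 -610.6  230.6] [-1.2  0.4  0.4] 0.1
```

step_arm([
  [[1.16,-0.92,0.2],[0,0,0.06],0],
  [[2.31,-1.84,0.4],[0,0,0.12],0],
  [[3.47,-2.75,0.7],[0,0,0.18],0],
  [[4.63,-3.67,1.2],[0,0,0.24],0],
  [[5.784,-4.591,1.85],[0,0,0.296],0],
])

```text
clock: 0.72
position: [423.4, -335.7, 167.2]
tool_rot: [0.997, 0.071, 0.0, 0.0]
wrist_force: [0.3, -1.3, -0.0]
grip_width: 0.004
grip_force: 0.0
```

step_arm([
  [[0,0,0],[0,0,0],0],
  [[0,0,0],[0,0,0],0],
])

```text
clock: 0.98
position: [422.9, -337.6, 167.7]
tool_rot: [0.997, 0.072, -0.0, 0.0]
wrist_force: [-0.1, -0.5, -0.4]
grip_width: -0.0
grip_force: 0.0
```

```bash
python3 -c "
from h import *
delta([484,-213.5,56],.144)"
```

```text
units [ 1.306 -1.9    1.861] turn [0.0002 0.0001 0.0008] [ 422.9 -337.6  167.7] [-0.1 -0.5 -0.4] 0.975
```

step_arm([
  [[0.4,-0.6,0.5],[0,0,0],0],
  [[0.8,-1.2,1.0],[0,0,0],0],
  [[1.306,-1.9,1.5],[0,0,0],0],
  [[1.306,-1.9,1.82],[0,0,0],0],
  [[1.306,-1.9,1.82],[0,0,0],0],
])

```text
clock: 1.6
position: [483.3, -214.3, 57.3]
tool_rot: [0.997, 0.072, -0.001, -0.0]
wrist_force: [-0.2, 0.5, 0.5]
grip_width: 0.003
grip_force: 0.0
```

```bash
python3 -c "
from h import *
delta([484,-213.5,50],.144)"
```

```text
units [ 0.013 -0.012  0.122] turn [-0.0009  0.0019 -0.0007] [ 483.3 -214.3   57.3] [-0.2  0.5  0.5] 1.6
```

step_arm([
  [[0.01,-0.01,0.05],[0,0,0],0],
  [[0.01,-0.01,0.1],[0,0,0],0],
  [[0.01,-0.01,0.13],[0,0,0],0],
  [[0.01,-0.01,0.15],[0,0,0],0],
  [[0.01,-0.01,0.15],[0,0,0],0],
])

```text
clock: 2.22
position: [484.6, -212.8, 49.4]
tool_rot: [0.997, 0.072, 0.0, 0.0]
wrist_force: [0.3, -0.1, 0.3]
grip_width: -0.001
grip_force: 0.0
```

step_arm([
  [[0,0,0.01],[0,0,0],0],
  [[0,0,0.02],[0,0,0],0],
  [[0,0,0.02],[0,0,0],0],
])

```text
clock: 2.6
position: [484.6, -212.7, 48.1]
tool_rot: [0.997, 0.072, -0.0, -0.0]
wrist_force: [-0.2, -0.5, 0.1]
grip_width: 0.001
grip_force: 0.0
```

step_arm([
  [[0,0,0.01],[0,0,0],0],
  [[0,0,0.02],[0,0,0],0],
  [[0,0,0.02],[0,0,0],0],
])

```text
clock: 2.98
position: [484.5, -212.8, 46.9]
tool_rot: [0.997, 0.072, -0.0, -0.0]
wrist_force: [0.1, -0.4, 0.5]
grip_width: 0.003
grip_force: 0.0
```

step_arm([
  [[0,0,0.01],[0,0,0],0],
  [[0,0,0.02],[0,0,0],0],
  [[0,0,0.02],[0,0,0],0],
])

```text
clock: 3.35
position: [484.6, -212.8, 45.7]
tool_rot: [0.997, 0.072, -0.0, -0.0]
wrist_force: [0.2, -0.3, -0.3]
grip_width: 0.001
grip_force: 0.0
```

step_arm([
  [[0,0,0.01],[0,0,0],0],
  [[0,0,0.01],[0,0,0],0],
])

```text
clock: 3.6
position: [484.6, -212.8, 45.1]
tool_rot: [0.997, 0.072, -0.0, -0.0]
wrist_force: [0.5, 0.8, -0.4]
grip_width: 0.0
grip_force: 0.0
```

step_arm([
  [[0,0,0.01],[0,0,0],0],
  [[0,0,0.01],[0,0,0],0],
])

```text
clock: 3.85
position: [484.6, -212.8, 44.5]
tool_rot: [0.997, 0.072, -0.0, -0.0]
wrist_force: [-0.5, 0.0, -0.3]
grip_width: 0.002
grip_force: 0.0
```

step_arm([
  [[0,0,0.01],[0,0,0],0],
  [[0,0,0.01],[0,0,0],0],
])

```text
clock: 4.1
position: [484.6, -212.8, 43.9]
tool_rot: [0.997, 0.072, -0.0, -0.0]
wrist_force: [-0.0, -0.2, 0.2]
grip_width: -0.001
grip_force: 0.0
```

step_arm([
  [[0,0,0.01],[0,0,0],0],
  [[0,0,0.01],[0,0,0],0],
])

```text
clock: 4.35
position: [484.6, -212.8, 43.3]
tool_rot: [0.997, 0.072, -0.0, -0.0]
wrist_force: [0.1, 0.4, 0.4]
grip_width: 0.001
grip_force: 0.0
```

step_arm([
  [[0,0,0.01],[0,0,0],0],
  [[0,0,0.01],[0,0,0],0],
])

```text
clock: 4.6
position: [484.6, -212.8, 42.8]
tool_rot: [0.997, 0.072, 0.0, 0.0]
wrist_force: [-1.5, 0.2, 2.3]
grip_width: -0.001
grip_force: 0.8
```

step_arm([
  [[0,0,0.01],[0,0,0],0],
  [[0,0,0.01],[0,0,0],0],
])

```text
clock: 4.85
position: [484.7, -212.8, 42.4]
tool_rot: [0.997, 0.072, 0.0, 0.0]
wrist_force: [-0.8, 1.3, 5.0]
grip_width: -0.003
grip_force: 2.4
```

step_arm([
  [[0,0,0.01],[0,0,0],0],
  [[0,0,0.02],[0,0,0],0],
  [[0,0,0.02],[0,0,0],0],
])

```text
clock: 5.22
position: [484.8, -212.9, 41.6]
tool_rot: [0.997, 0.072, 0.0, 0.0]
wrist_force: [-3.1, 2.5, 10.7]
grip_width: -0.0
grip_force: 5.2
```

step_arm([
  [[0,0,0.01],[0,0,0],0],
  [[0,0,0.01],[0,0,0],0],
])

```text
clock: 5.48
position: [484.8, -212.9, 41.2]
tool_rot: [0.997, 0.072, 0.0, 0.0]
wrist_force: [-5.1, 2.2, 13.3]
grip_width: -0.003
grip_force: 6.6
```

step_arm([
  [[-0.03,0,0.002],[0,0,0],0],
  [[-0.07,0,0.005],[0,0,0],0],
  [[-0.12,0,0.008],[0,0,0],0],
  [[-0.17,0,0.011],[0,0,0],0],
])

```text
clock: 5.98
position: [475.7, -214.3, 41.0]
tool_rot: [0.997, 0.072, 0.002, 0.0]
wrist_force: [2.8, 4.4, 11.3]
grip_width: -0.003
grip_force: 5.4
```

```bash
cat > lid.py <<'E'
from h import *
import sys
f=grab_frame('top');im=f['image'];cv2.imwrite(sys.argv[1],cv2.resize(im[150:300,280:430,::-1],None,fx=3.5,fy=3.5))
delta([0,0,0],.144)
E
python3 lid.py pics/l1.png
```

```text
units [-7.331 -4.671  0.657] turn [ 0.0008 -0.0029 -0.0002] [ 475.4 -214.3   40.9] [ 2.8  3.6 11.1] 6.025
```

View pics/l1.png

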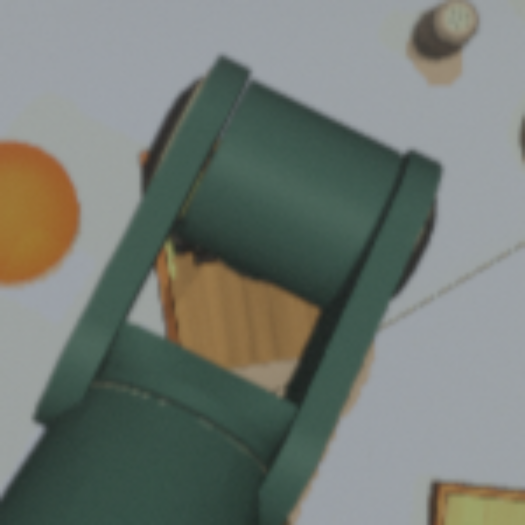

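The arm covers the pad in this picture and only the lid's front, at (240,330), shows. I will judge by the drag force and look again afterwards.

step_arm([
  [[-0.05,0,0.01],[0,0,0],0],
  [[-0.1,0,0.015],[0,0,0],0],
  [[-0.15,0,0.018],[0,0,0],0],
  [[-0.2,0,0.021],[0,0,0],0],
  [[-0.25,0,0.024],[0,0,0],0],
])

```text
clock: 6.65
position: [461.0, -216.5, 39.8]
tool_rot: [0.997, 0.072, 0.002, 0.0]
wrist_force: [4.5, 4.8, 14.0]
grip_width: -0.004
grip_force: 6.6
```

step_arm([
  [[-0.05,0,0.003],[0,0,0],0],
  [[-0.1,0,0.006],[0,0,0],0],
  [[-0.15,0,0.009],[0,0,0],0],
  [[-0.2,0,0.012],[0,0,0],0],
  [[-0.25,0,0.015],[0,0,0],0],
])

```text
clock: 7.28
position: [446.1, -218.7, 38.8]
tool_rot: [0.997, 0.072, 0.002, 0.0]
wrist_force: [4.3, 4.0, 14.6]
grip_width: -0.003
grip_force: 6.6
```

```bash
python3 lid.py pics/l2.png
```

```text
units [-6.833 -4.673  0.62 ] turn [ 0.001  -0.0032 -0.0002] [ 445.8 -218.7   38.8] [ 2.2  3.6 13.6] 7.325
```

View pics/l2.png

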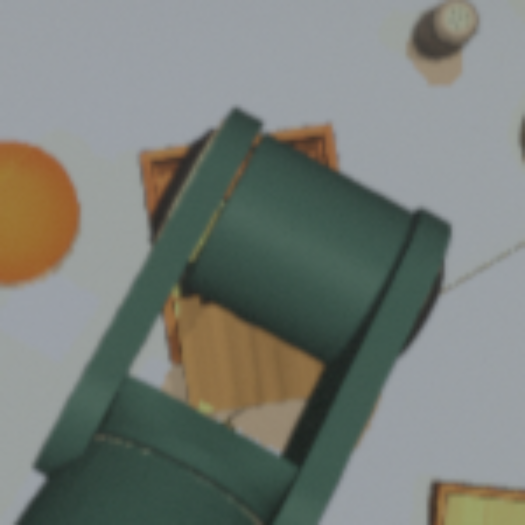

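The lid is following. The opening shows at the back at (300,150), and the lid's front now sticks out past the wall at (205,405). I continue.

step_arm([
  [[-0.06,0,0.004],[0,0,0],0],
  [[-0.12,0,0.008],[0,0,0],0],
  [[-0.18,0,0.011],[0,0,0],0],
  [[-0.24,0,0.015],[0,0,0],0],
  [[-0.3,0,0.018],[0,0,0],0],
])

```text
clock: 7.95
position: [428.3, -221.3, 37.8]
tool_rot: [0.997, 0.072, 0.002, 0.0]
wrist_force: [4.0, 3.8, 12.7]
grip_width: -0.001
grip_force: 6.6
```

step_arm([
  [[-0.06,0,0.004],[0,0,0],0],
  [[-0.12,0,0.008],[0,0,0],0],
  [[-0.18,0,0.011],[0,0,0],0],
  [[-0.24,0,0.015],[0,0,0],0],
  [[-0.3,0,0.018],[0,0,0],0],
])

```text
clock: 8.57
position: [410.4, -224.0, 36.7]
tool_rot: [0.997, 0.072, 0.002, 0.001]
wrist_force: [4.8, 3.4, 13.7]
grip_width: 0.002
grip_force: 6.6
```

step_arm([
  [[-0.06,0,0.004],[0,0,0],0],
  [[-0.12,0,0.008],[0,0,0],0],
  [[-0.18,0,0.011],[0,0,0],0],
  [[-0.24,0,0.015],[0,0,0],0],
  [[-0.28,0,0.017],[0,0,0],0],
])

```text
clock: 9.2
position: [393.8, -226.4, 35.7]
tool_rot: [0.997, 0.072, 0.002, 0.001]
wrist_force: [4.3, 3.5, 13.7]
grip_width: -0.003
grip_force: 6.6
```

step_arm([
  [[-0.04,0,0.002],[0,0,0],0],
  [[-0.08,0,0.005],[0,0,0],0],
  [[-0.12,0,0.007],[0,0,0],0],
])

```text
clock: 9.57
position: [386.7, -227.5, 35.2]
tool_rot: [0.997, 0.072, 0.002, 0.001]
wrist_force: [4.3, 3.0, 12.5]
grip_width: -0.001
grip_force: 6.6
```

step_arm([
  [[-0.04,0,0.002],[0,0,0],0],
  [[-0.07,0,0.004],[0,0,0],0],
  [[-0.07,0,0.004],[0,0,0],0],
])

```text
clock: 9.95
position: [382.9, -228.3, 35.2]
tool_rot: [0.997, 0.072, 0.002, 0.001]
wrist_force: [7.1, 0.9, 12.2]
grip_width: 0.002
grip_force: 6.0
```

step_arm([
  [[0.03,0,-0.3],[0,0,0],0],
  [[0.03,0,-1.2],[0,0,0],0],
  [[0.03,0,-2.2],[0,0,0],0],
  [[0.5,-0.8,-2.5],[0,0,0],45],
  [[1,-1.6,-2.5],[0,0,0],45],
])

```text
clock: 10.58
position: [427.5, -123.4, 186.2]
tool_rot: [0.997, 0.071, 0.001, 0.001]
wrist_force: [0.7, -0.4, -0.7]
grip_width: 0.418
grip_force: 0.0
```

step_arm([
  [[0.5,-0.8,0],[0,0,0],45],
  [[1,-1.6,0],[0,0,0],45],
  [[1.5,-2.4,0],[0,0,0],45],
  [[2,-3.2,0],[0,0,0],45],
  [[2,-3.6,0],[0,0,0],45],
])

```text
clock: 11.2
position: [515.1, 109.2, 183.5]
tool_rot: [0.997, 0.073, -0.001, 0.0]
wrist_force: [-0.5, 0.6, 0.0]
grip_width: 0.524
grip_force: 0.0
```

```bash
python3 lid.py pics/l3.png; python3 - <<'E'
from h import *
f=grab_frame('top');pickle.dump(f,open('top2.pkl','wb'))
E
```

```text
units [-8.745  0.576  3.07 ] turn [-0.0008  0.0012  0.0021] [514.3 110.5 183.6] [-0.1  0.3  0. ] 11.25
```

View pics/l3.png

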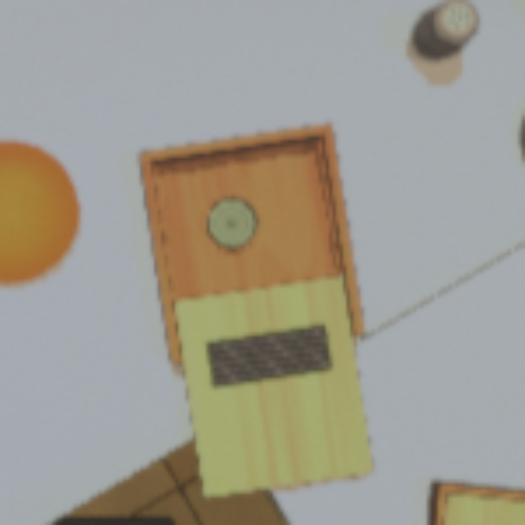

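The lid is open, with the pad at (268,355) and the opening clear. The tea light stands at (232,223) in the crop, which is about (346,214) in the full image. Next I measure both.

```bash
python3 - <<'E'
from h import *
f=pickle.load(open('top2.pkl','rb'));im=f['image'];hsv=cv2.cvtColor(im,cv2.COLOR_RGB2HSV)
print(hsv[214,346],hsv[214,356])
m=(hsv[...,0]>24);roi=np.zeros(m.shape,bool);roi[200:230,332:362]=1
m,s,c=blob(m&roi,(345,212));print(s,c);P=ray(f,cnt(m),31)[:,:2].astype(np.float32);t=cv2.minEnclosingCircle(P)
print(t,ray(f,c,31))
m=np.zeros(im.shape[:2],bool);m[240:263,335:378]=1;m,s,c=blob(m&(im.max(2)<110),(356,252));r=cv2.minAreaRect(ray(f,cnt(m),38)[:,:2].astype(np.float32));print('pad',r)
u=np.array([np.cos(.144),np.sin(.144)]);v=np.array([-u[1],u[0]]);B=np.array([467.2,-216.1])
for q in (t[0],r[0]):print('box frame',(np.array(q)-B)@u,(np.array(q)-B)@v)
delta([*ray(f,c,31)[0,:2],110],.144)
E
```

```text
[ 32  64 123] [ 18 137 164]
[340 207  13  14 140] [345.85 213.2 ]
((484.6206970214844, -202.11207580566406), 17.751060485839844) [[ 484.90168324 -202.12817598   31.        ]]
pad ((384.69769287109375, -228.00070190429688), (32.27410125732422, 88.44635772705078), 8.435735702514648)
box frame 19.247698138229648 11.343228127849425
box frame -83.35618495149744 0.06178785528625386
units [-2.956  5.249  1.23 ] turn [-0.0002  0.0009  0.0024] [514.3 108.8 183.7] [0.3 0.1 0.4] 11.3
```

step_arm([
  [[-0.56,1,0.1],[0,0,0],50],
  [[-1.13,2,0.3],[0,0,0],50],
  [[-1.7,3,0.5],[0,0,0],50],
  [[-2.25,4,0.7],[0,0,0],50],
  [[-2.95,5.25,1.2],[0,0,0],50],
])

```text
clock: 11.92
position: [402.8, -181.8, 128.9]
tool_rot: [0.997, 0.072, 0.001, 0.001]
wrist_force: [1.2, -0.8, -0.0]
grip_width: 0.588
grip_force: 0.0
```

step_arm([
  [[0,0,0],[0,0,0],50],
])

```text
clock: 12.05
position: [401.6, -182.8, 127.4]
tool_rot: [0.998, 0.069, -0.001, -0.0]
wrist_force: [0.3, 1.0, -0.1]
grip_width: 0.584
grip_force: 0.0
```

```bash
python3 -c "
from h import *
delta([484.8,-202.1,60],.144)"
```

```text
units [1.331 0.509 1.12 ] turn [-0.0003  0.0018 -0.0065] [ 401.6 -182.8  127.4] [ 0.3  1.  -0.1] 12.05
```

step_arm([
  [[0.7,0.25,0.3],[0,0,0],50],
  [[1.33,0.51,0.7],[0,0,0],50],
  [[1.33,0.51,1.0],[0,0,0],50],
  [[1.33,0.51,1.0],[0,0,0],50],
])

```text
clock: 12.55
position: [486.5, -197.7, 67.1]
tool_rot: [0.997, 0.072, -0.001, -0.001]
wrist_force: [0.0, 0.5, 0.2]
grip_width: 0.586
grip_force: 0.0
```

```bash
python3 -c "
from h import *
delta([484.8,-202.1,18],.144)"
```

```text
units [-0.037  0.07   0.818] turn [-0.0015  0.0024  0.0001] [ 486.5 -197.7   67.1] [0.  0.5 0.2] 12.55
```

step_arm([
  [[-0.03,0.07,0.1],[0,0,0],50],
  [[-0.03,0.07,0.2],[0,0,0],50],
  [[-0.03,0.07,0.2],[0,0,0],50],
])

```text
clock: 12.92
position: [486.0, -202.7, 56.2]
tool_rot: [0.997, 0.072, 0.0, 0.0]
wrist_force: [-0.4, -0.6, 0.4]
grip_width: 0.588
grip_force: 0.0
```

```bash
python3 -c "
from h import *
delta([484.8,-202.1,18],.144)"
```

```text
units [-0.018 -0.013  0.637] turn [ 0.0001 -0.0001 -0.0005] [ 486.  -202.7   56.2] [-0.4 -0.6  0.4] 12.925
```

step_arm([
  [[-0.018,-0.01,0.15],[0,0,0],50],
  [[-0.018,-0.01,0.3],[0,0,0],50],
  [[-0.018,-0.01,0.45],[0,0,0],50],
  [[-0.018,-0.01,0.55],[0,0,0],50],
  [[-0.018,-0.01,0.55],[0,0,0],50],
])

```text
clock: 13.55
position: [484.9, -202.1, 22.6]
tool_rot: [0.997, 0.072, -0.0, -0.0]
wrist_force: [-0.2, -0.5, -0.1]
grip_width: 0.589
grip_force: 0.0
```

step_arm([
  [[0,0,0.04],[0,0,0],50],
  [[0,0,0.08],[0,0,0],50],
  [[0,0,0.08],[0,0,0],50],
])

```text
clock: 13.92
position: [485.1, -202.2, 18.3]
tool_rot: [0.997, 0.072, -0.0, -0.0]
wrist_force: [-0.8, -0.3, -0.3]
grip_width: 0.589
grip_force: 0.0
```

step_arm([
  [[0,0,0],[0,0,0],42],
  [[0,0,0],[0,0,0],34],
  [[0,0,0],[0,0,0],30],
  [[0,0,0],[0,0,0],30],
])

```text
clock: 14.42
position: [485.3, -202.2, 18.9]
tool_rot: [0.997, 0.072, 0.0, 0.0]
wrist_force: [-1.2, 2.4, 5.8]
grip_width: 0.407
grip_force: 59.1
```

step_arm([
  [[0,0,-0.05],[0,0,0],30],
  [[0,0,-0.2],[0,0,0],30],
  [[0,0,-0.35],[0,0,0],30],
])

```text
clock: 14.8
position: [485.3, -202.3, 40.2]
tool_rot: [0.997, 0.072, 0.0, 0.0]
wrist_force: [-0.2, 0.0, 0.8]
grip_width: 0.409
grip_force: 59.7
```

step_arm([
  [[0,0,-0.3],[0,0,0],30],
  [[0,0,-0.8],[0,0,0],30],
  [[0,0,-1.3],[0,0,0],30],
  [[0,0,-1.7],[0,0,0],30],
  [[0,0,-1.7],[0,0,0],30],
])

```text
clock: 15.42
position: [485.9, -202.6, 144.3]
tool_rot: [0.997, 0.072, 0.002, 0.001]
wrist_force: [-0.4, -0.2, 0.1]
grip_width: 0.405
grip_force: 59.7
```

```bash
python3 - <<'E'
from h import *
f=pickle.load(open('top2.pkl','rb'))
g=grab_frame('scene');cv2.imwrite('pics/s1.png',cv2.resize(g['image'][100:300,180:440,::-1],None,fx=3,fy=3))
delta([572.9,118.8,140],.144)
E
```

```text
units [ 2.21  -5.088  0.041] turn [ 0.0011 -0.0016 -0.0001] [ 485.5 -202.3  142.6] [ 0.1  0.3 -0.2] 15.475
```

View pics/s1.png

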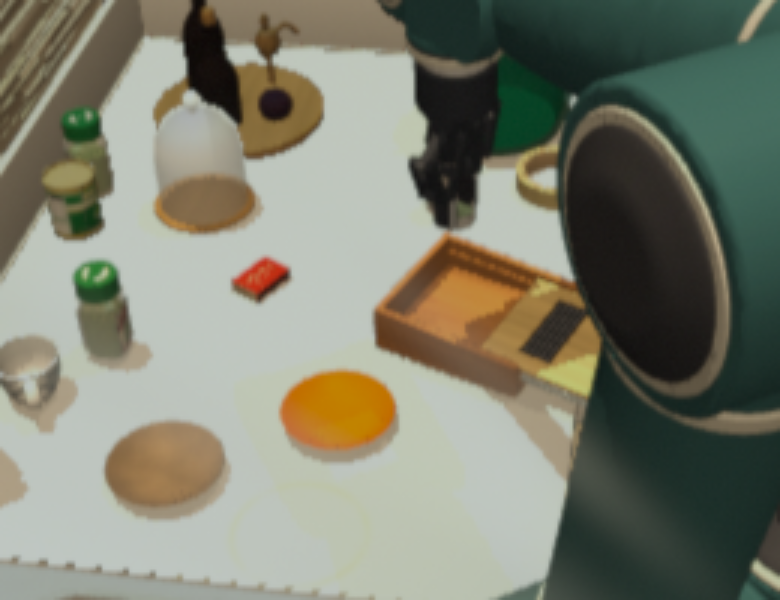

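The tea light is between the fingers at (462,215), clear of the box. The brown dish is at (165,463).

step_arm([
  [[0.35,-0.8,0],[0,0,0],30],
  [[0.7,-1.6,0],[0,0,0],30],
  [[1.04,-2.4,0],[0,0,0],30],
  [[1.39,-3.2,0],[0,0,0],30],
  [[1.74,-4.0,0],[0,0,0],30],
])

```text
clock: 16.1
position: [553.9, 52.0, 140.6]
tool_rot: [0.997, 0.072, -0.001, 0.0]
wrist_force: [0.7, -1.8, -0.5]
grip_width: 0.405
grip_force: 59.8
```

step_arm([
  [[0.2,-0.54,0],[0,0,0],30],
  [[0.47,-1.09,0],[0,0,0],30],
  [[0.47,-1.09,0],[0,0,0],30],
])

```text
clock: 16.48
position: [572.4, 120.9, 140.1]
tool_rot: [0.997, 0.073, -0.001, -0.0]
wrist_force: [-0.6, -0.7, -0.6]
grip_width: 0.403
grip_force: 59.8
```

```bash
python3 -c "
from h import *
delta([572.9,118.8,25],.144)
f=grab_frame('scene');im=f['image'];hsv=cv2.cvtColor(im,cv2.COLOR_RGB2HSV)
m,s,c=blob(hsv[...,1]>85,(235,256));print(s,cv2.fitEllipse(cnt(m)),ray(f,cv2.fitEllipse(cnt(m))[0],14))"
```

```text
units [0.006 0.036 1.919] turn [-0.0002  0.0018  0.0022] [572.4 120.9 140.1] [-0.6 -0.7 -0.6] 16.475
[215 241  38  28 797] ((233.3654022216797, 254.38088989257812), (26.180099487304688, 36.80611038208008), 71.58564758300781) [[575.24211705 122.75128592  14.        ]]
```

step_arm([
  [[0.02,0.02,0.5],[0,0,0],30],
  [[0.02,0.02,1.0],[0,0,0],30],
  [[0.02,0.02,1.5],[0,0,0],30],
  [[0.02,0.02,1.9],[0,0,0],30],
  [[0.02,0.02,1.9],[0,0,0],30],
])

```text
clock: 17.15
position: [572.6, 117.0, 25.4]
tool_rot: [0.997, 0.071, -0.002, 0.0]
wrist_force: [-0.3, -0.1, -0.0]
grip_width: 0.408
grip_force: 59.8
```

step_arm([
  [[0,0,0.06],[0,0,0],30],
  [[0,0,0.1],[0,0,0],30],
  [[0,0,0.1],[0,0,0],30],
])

```text
clock: 17.52
position: [574.2, 118.0, 21.8]
tool_rot: [0.997, 0.072, 0.0, -0.0]
wrist_force: [0.1, 0.5, -0.1]
grip_width: 0.406
grip_force: 59.8
```

step_arm([
  [[0,0,0.03],[0,0,0],30],
  [[0,0,0.05],[0,0,0],30],
  [[0,0,0.05],[0,0,0],30],
])

```text
clock: 17.9
position: [573.9, 118.0, 18.3]
tool_rot: [0.997, 0.072, -0.0, -0.0]
wrist_force: [-0.0, 0.5, 0.9]
grip_width: 0.405
grip_force: 59.8
```

step_arm([
  [[0,-0.02,0.03],[0,0,0],30],
  [[0,-0.02,0.05],[0,0,0],30],
  [[0,-0.02,0.05],[0,0,0],30],
])

```text
clock: 18.27
position: [573.7, 119.2, 15.2]
tool_rot: [0.997, 0.072, -0.0, 0.0]
wrist_force: [-0.3, -0.3, 0.5]
grip_width: 0.401
grip_force: 59.8
```

step_arm([
  [[0,0,0.015],[0,0,0],30],
  [[0,0,0.03],[0,0,0],30],
  [[0,0,0.03],[0,0,0],30],
])

```text
clock: 18.65
position: [573.8, 119.2, 13.5]
tool_rot: [0.997, 0.072, -0.0, 0.0]
wrist_force: [0.5, 0.2, -0.4]
grip_width: 0.407
grip_force: 59.8
```

step_arm([
  [[0,0,0.015],[0,0,0],30],
  [[0,0,0.025],[0,0,0],30],
  [[0,0,0.025],[0,0,0],30],
])

```text
clock: 19.02
position: [573.8, 119.2, 12.0]
tool_rot: [0.997, 0.072, -0.0, -0.0]
wrist_force: [0.2, 0.1, -0.0]
grip_width: 0.408
grip_force: 59.8
```

step_arm([
  [[0,0,0],[0,0,0],38],
  [[0,0,0],[0,0,0],42],
  [[0,0,0],[0,0,0],46],
  [[0,0,0],[0,0,0],48],
  [[0,0,0],[0,0,0],48],
])

```text
clock: 19.65
position: [573.8, 119.2, 12.1]
tool_rot: [0.997, 0.072, 0.0, -0.0]
wrist_force: [0.2, 0.2, -0.2]
grip_width: 0.563
grip_force: 0.0
```

step_arm([
  [[0,0,-0.1],[0,0,0],48],
  [[0,0,-0.4],[0,0,0],48],
  [[0,0,-1],[0,0,0],48],
  [[0,0,-2],[0,0,0],48],
  [[0,0,-2.4],[0,0,0],48],
])

```text
clock: 20.27
position: [574.8, 119.4, 161.5]
tool_rot: [0.997, 0.072, 0.003, -0.0]
wrist_force: [0.3, 0.6, -1.1]
grip_width: 0.563
grip_force: 0.0
```

step_arm([
  [[-0.5,0.9,0],[0,0,0],48],
  [[-1,1.8,0],[0,0,0],48],
  [[-1.5,2.7,0],[0,0,0],48],
  [[-1.5,3.2,0],[0,0,0],48],
  [[-1.5,3.2,0],[0,0,0],48],
])

```text
clock: 20.9
position: [512.2, -85.5, 157.6]
tool_rot: [0.998, 0.07, 0.001, 0.0]
wrist_force: [0.1, 0.4, -0.4]
grip_width: 0.559
grip_force: 0.0
```

```bash
python3 - <<'E'
from h import *
f=grab_frame('top');im=f['image'];hsv=cv2.cvtColor(im,cv2.COLOR_RGB2HSV)
a=cv2.resize(im[90:260,180:400,::-1],None,fx=3.5,fy=3.5);cv2.imwrite('pics/end.png',a)
m=np.zeros(im.shape[:2],bool);m[160:206,204:250]=1
k=cnt((m&(hsv[...,1]>70)).astype(np.uint8));print('dish',cv2.minEnclosingCircle(ray(f,k,18)[:,:2].astype(np.float32)))
t,s,c=blob(m&(hsv[...,0]>24)&(np.hypot(*(np.indices(m.shape)-np.array([182,227])[:,None,None]))<15),(227,182));print('tea',s,ray(f,c,23));print(bot.get_state()['clock'])
E
```

```text
dish ((572.6468505859375, 119.77486419677734), 53.66849899291992)
tea [220 175  14  14 146] [[572.82225059 118.09441144  23.        ]]
20.95
```

View pics/end.png

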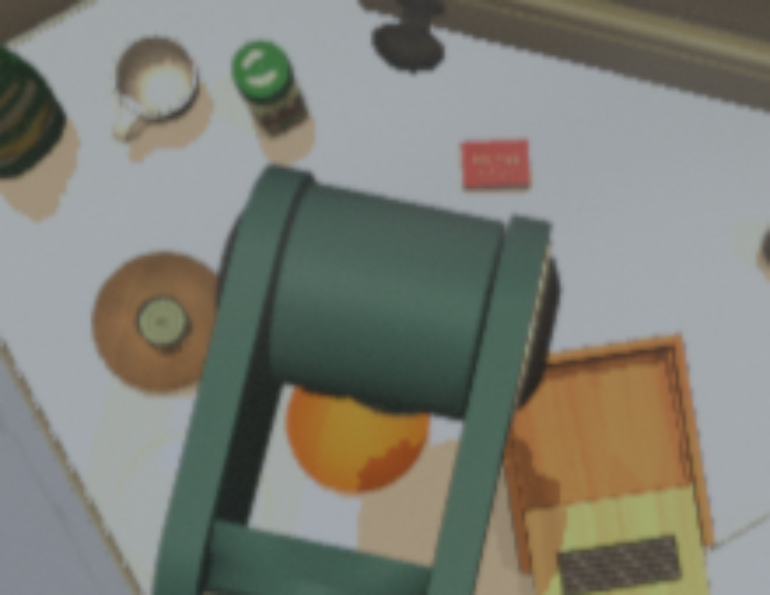

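The tea light stands upright in the middle of the brass dish at (162,322), about 2 mm off centre. The lid is still open at (610,550) and the bystanders are in place.

```bash
python3 -c "
from rig import bot
print(bot.hand_in())"
```

```text
the job is handed in; nothing more can be done
None
```

The job is handed in with no verdict returned: by my last camera measurements the lid was open about 103 mm, the tea light stood about 2 mm off the middle of the brass dish, the highest force I read on the lid was about 15 N, and the bystanders I could see had not moved.

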